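# Stow the charged field-logger batteries

### The job

Switch the charger off at its lever before lifting any pack, then pull every pack whose charge tab stands up off the rail against its sprung wings and put it in the drawer of the little filing unit, together with the charged packs left on the notebook. Leave packs whose tab lies flat clipped in their bays, shut the drawer fully once everything is in it, and only then switch the charger back on; do not disturb the other things on the desk.

Things in the scene. Friction and masses are not known exactly. Their poses are not given: they have to be found in the camera images.
- rail: charging rail, fixed black strip 380 long (y): five bays 72 mm apart along its y, bay 0 at y = -144, bay 4 at +144. Pockets centred on x = 0: floor 12 mm up, lips 6 mm high, 2 mm play; steel posts 32 mm high between bays. Behind each bay, at x = +50, a fixed white charge tab: three stand up, two lie flat (24 x 22 x 6, still charging). Origin: middle of its underside.
- pack0: the pack that starts in bay 0, grey battery pack, 160 g: foot flange 40 x 40 x 10 high, body 40 (x) x 30 (y) x 56 on it, 66 high. Origin: centre of underside; z up its length. May be absent (None). In its bay its x is the rail's x; two sprung wings (27 mm up, x -7 to 7) overhang its flange's y sides: they resist a straight lift with up to about 10 N and give way after 16 mm.
- pack1: the pack that starts in bay 1, grey battery pack, 160 g: foot flange 40 x 40 x 10 high, body 40 (x) x 30 (y) x 56 on it, 66 high. Origin: centre of underside; z up its length. May be absent (None). In its bay its x is the rail's x; two sprung wings (27 mm up, x -7 to 7) overhang its flange's y sides: they resist a straight lift with up to about 10 N and give way after 16 mm.
- pack2: the pack that starts in bay 2, grey battery pack, 160 g: foot flange 40 x 40 x 10 high, body 40 (x) x 30 (y) x 56 on it, 66 high. Origin: centre of underside; z up its length. May be absent (None). In its bay its x is the rail's x; two sprung wings (27 mm up, x -7 to 7) overhang its flange's y sides: they resist a straight lift with up to about 10 N and give way after 16 mm.
- pack3: the pack that starts in bay 3, grey battery pack, 160 g: foot flange 40 x 40 x 10 high, body 40 (x) x 30 (y) x 56 on it, 66 high. Origin: centre of underside; z up its length. May be absent (None). In its bay its x is the rail's x; two sprung wings (27 mm up, x -7 to 7) overhang its flange's y sides: they resist a straight lift with up to about 10 N and give way after 16 mm.
- pack4: the pack that starts in bay 4, grey battery pack, 160 g: foot flange 40 x 40 x 10 high, body 40 (x) x 30 (y) x 56 on it, 66 high. Origin: centre of underside; z up its length. May be absent (None). In its bay its x is the rail's x; two sprung wings (27 mm up, x -7 to 7) overhang its flange's y sides: they resist a straight lift with up to about 10 N and give way after 16 mm.
- tab_up0: charge tab that stands up: an upright white plate 22 wide, 29 high, 3 thick; fixed on the rail 50 mm behind (+x of) the centre of one of the five bays; that bay's pack, if there is one, is charged. Origin: centre of its underside, 12 mm above the desk.
- tab_up1: charge tab that stands up: an upright white plate 22 wide, 29 high, 3 thick; fixed on the rail 50 mm behind (+x of) the centre of one of the five bays; that bay's pack, if there is one, is charged. Origin: centre of its underside, 12 mm above the desk.
- tab_up2: charge tab that stands up: an upright white plate 22 wide, 29 high, 3 thick; fixed on the rail 50 mm behind (+x of) the centre of one of the five bays; that bay's pack, if there is one, is charged. Origin: centre of its underside, 12 mm above the desk.
- spare0: loose charged pack, standing at the start on the notebook (flat on the desk, fixed, 100 x 230 x 8 high) behind the rail: grey battery pack, 160 g: foot flange 40 x 40 x 10 high, body 40 (x) x 30 (y) x 56 on it, 66 high. Origin: centre of underside; z up its length. May be absent (None).
- spare1: loose charged pack, standing at the start on the notebook (flat on the desk, fixed, 100 x 230 x 8 high) behind the rail: grey battery pack, 160 g: foot flange 40 x 40 x 10 high, body 40 (x) x 30 (y) x 56 on it, 66 high. Origin: centre of underside; z up its length. May be absent (None).
- spare2: loose charged pack, standing at the start on the notebook (flat on the desk, fixed, 100 x 230 x 8 high) behind the rail: grey battery pack, 160 g: foot flange 40 x 40 x 10 high, body 40 (x) x 30 (y) x 56 on it, 66 high. Origin: centre of underside; z up its length. May be absent (None).
- filing_drawer0 (a joint): the drawer of a small grey one-drawer filing unit (fixed, 270 deep in x, 280 wide in y, 120 high, its front facing -x): how far it is pulled out towards the unit's -x; 0 shut, 0.19 m fully out (stop). Friction about 1 N; stays where it is left. 0 to 0.03 at the start.
- filing_drawer0_handle (a point): middle of the drawer's bar handle: a round bar along y, 120 long, 35 mm off the drawer's front, 82 mm above the desk, 38 mm below the unit's top. Axes as the unit's: the drawer is pulled along its -x.
- drawer_floor (a point): on the drawer's inner floor (22 mm above the desk), middle of its front edge; axes as the unit's. From here the inside reaches to x = +225 and y = +-119; its walls rise 76 mm above the floor; a standing pack passes under the unit's top with 20 mm to spare. With the drawer fully out it is open from above from x = 0 to 180 mm.
- power_base: foot of the charger's power switch, fixed, 70 (x) x 50 (y) x 25 high. Origin: centre of its underside. The lever's axis lies along its y, 22 mm above its underside.
- power (a joint): power lever: 0 leaning to -x of its foot (about 29 degrees from upright) = on; 1.0 rad leaning the same amount to +x = off. Stiff; stays where it is left. Near 0 at the start.
- power_tip (a point): centre of the 26 mm black ball at the end of the power lever, 80 mm from its axis
- mug: bystander, loose: white mug, 80 across, 95 high. Origin: centre of its underside.
- tin: bystander, loose: round aluminium tin, 50 across, 32 high, by the rail's end. Origin: centre of its underside.
- stapler: bystander, loose: stapler, 35 x 130 x 48 high. Origin: centre of its underside.
- eraser: bystander, loose: eraser, 22 x 55 x 13. Origin: centre of its underside.
- frog: bystander, loose: green frog paperweight, 50 x 40 x 40 high. Origin: centre of its underside.
Mind the look-alikes: they are no part of the job. What is shaped like the pack0 but pink or yellow is not meant. Leave any red look-alike of the power_base alone.

How it is judged (in metres and radians):
On the way, in this order (a step that is already met when the one before it is completed fails the run):
1. the charger is switched off while every pack is still on the rail (value of joint power above 0.8 rad and distance of each of pack0, pack1, pack2, pack3, pack4 from where it was at the start of the episode below 0.01 m and angle between each of pack0, pack1, pack2, pack3, pack4's own z axis and vertical below 0.12 rad), for 0.2 s.
2. all charged packs are in the drawer, the packs still charging are in their bays, the charger is off (value of joint power above 0.8 rad and (((y of tab_up0 in the frame of rail between -0.164 and -0.124 m or y of tab_up1 in the frame of rail between -0.164 and -0.124 m or y of tab_up2 in the frame of rail between -0.164 and -0.124 m) and x of pack0 in the frame of drawer_floor between -0.01 and 0.235 m and y of pack0 in the frame of drawer_floor between -0.13 and 0.13 m and z of pack0 in the frame of drawer_floor between -0.01 and 0.07 m) or ((y of tab_up0 in the frame of rail below -0.164 m or y of tab_up0 in the frame of rail above -0.124 m) and (y of tab_up1 in the frame of rail below -0.164 m or y of tab_up1 in the frame of rail above -0.124 m) and (y of tab_up2 in the frame of rail below -0.164 m or y of tab_up2 in the frame of rail above -0.124 m) and distance of pack0 from where it was at the start of the episode below 0.01 m and angle between pack0's own z axis and vertical below 0.12 rad)) and (((y of tab_up0 in the frame of rail between -0.092 and -0.052 m or y of tab_up1 in the frame of rail between -0.092 and -0.052 m or y of tab_up2 in the frame of rail between -0.092 and -0.052 m) and x of pack1 in the frame of drawer_floor between -0.01 and 0.235 m and y of pack1 in the frame of drawer_floor between -0.13 and 0.13 m and z of pack1 in the frame of drawer_floor between -0.01 and 0.07 m) or ((y of tab_up0 in the frame of rail below -0.092 m or y of tab_up0 in the frame of rail above -0.052 m) and (y of tab_up1 in the frame of rail below -0.092 m or y of tab_up1 in the frame of rail above -0.052 m) and (y of tab_up2 in the frame of rail below -0.092 m or y of tab_up2 in the frame of rail above -0.052 m) and distance of pack1 from where it was at the start of the episode below 0.01 m and angle between pack1's own z axis and vertical below 0.12 rad)) and (((y of tab_up0 in the frame of rail between -0.02 and 0.02 m or y of tab_up1 in the frame of rail between -0.02 and 0.02 m or y of tab_up2 in the frame of rail between -0.02 and 0.02 m) and x of pack2 in the frame of drawer_floor between -0.01 and 0.235 m and y of pack2 in the frame of drawer_floor between -0.13 and 0.13 m and z of pack2 in the frame of drawer_floor between -0.01 and 0.07 m) or ((y of tab_up0 in the frame of rail below -0.02 m or y of tab_up0 in the frame of rail above 0.02 m) and (y of tab_up1 in the frame of rail below -0.02 m or y of tab_up1 in the frame of rail above 0.02 m) and (y of tab_up2 in the frame of rail below -0.02 m or y of tab_up2 in the frame of rail above 0.02 m) and distance of pack2 from where it was at the start of the episode below 0.01 m and angle between pack2's own z axis and vertical below 0.12 rad)) and (((y of tab_up0 in the frame of rail between 0.052 and 0.092 m or y of tab_up1 in the frame of rail between 0.052 and 0.092 m or y of tab_up2 in the frame of rail between 0.052 and 0.092 m) and x of pack3 in the frame of drawer_floor between -0.01 and 0.235 m and y of pack3 in the frame of drawer_floor between -0.13 and 0.13 m and z of pack3 in the frame of drawer_floor between -0.01 and 0.07 m) or ((y of tab_up0 in the frame of rail below 0.052 m or y of tab_up0 in the frame of rail above 0.092 m) and (y of tab_up1 in the frame of rail below 0.052 m or y of tab_up1 in the frame of rail above 0.092 m) and (y of tab_up2 in the frame of rail below 0.052 m or y of tab_up2 in the frame of rail above 0.092 m) and distance of pack3 from where it was at the start of the episode below 0.01 m and angle between pack3's own z axis and vertical below 0.12 rad)) and (((y of tab_up0 in the frame of rail between 0.124 and 0.164 m or y of tab_up1 in the frame of rail between 0.124 and 0.164 m or y of tab_up2 in the frame of rail between 0.124 and 0.164 m) and x of pack4 in the frame of drawer_floor between -0.01 and 0.235 m and y of pack4 in the frame of drawer_floor between -0.13 and 0.13 m and z of pack4 in the frame of drawer_floor between -0.01 and 0.07 m) or ((y of tab_up0 in the frame of rail below 0.124 m or y of tab_up0 in the frame of rail above 0.164 m) and (y of tab_up1 in the frame of rail below 0.124 m or y of tab_up1 in the frame of rail above 0.164 m) and (y of tab_up2 in the frame of rail below 0.124 m or y of tab_up2 in the frame of rail above 0.164 m) and distance of pack4 from where it was at the start of the episode below 0.01 m and angle between pack4's own z axis and vertical below 0.12 rad)) and x of spare0 in the frame of drawer_floor between -0.01 and 0.235 m and y of spare0 in the frame of drawer_floor between -0.13 and 0.13 m and z of spare0 in the frame of drawer_floor between -0.01 and 0.07 m and x of spare1 in the frame of drawer_floor between -0.01 and 0.235 m and y of spare1 in the frame of drawer_floor between -0.13 and 0.13 m and z of spare1 in the frame of drawer_floor between -0.01 and 0.07 m and x of spare2 in the frame of drawer_floor between -0.01 and 0.235 m and y of spare2 in the frame of drawer_floor between -0.13 and 0.13 m and z of spare2 in the frame of drawer_floor between -0.01 and 0.07 m), for 0.2 s.
3. the drawer is shut on them, the charger still off (value of joint power above 0.8 rad and value of joint filing_drawer0 below 0.008 m), for 0.2 s.
4. the charger is switched on again (value of joint power below 0.2 rad and value of joint filing_drawer0 below 0.008 m), for 0.2 s.
At the end, for the whole second after the job is handed in: The packs whose tab stands up and the packs from the notebook lie or stand in the drawer, at rest; the drawer is shut to within 8 mm; the packs whose tab lies flat are within 10 mm of where they stood, upright to 0.12 rad; the power lever is back on (below 0.2 rad) (all of step 4 and (((y of tab_up0 in the frame of rail between -0.164 and -0.124 m or y of tab_up1 in the frame of rail between -0.164 and -0.124 m or y of tab_up2 in the frame of rail between -0.164 and -0.124 m) and x of pack0 in the frame of drawer_floor between -0.01 and 0.235 m and y of pack0 in the frame of drawer_floor between -0.13 and 0.13 m and z of pack0 in the frame of drawer_floor between -0.01 and 0.07 m) or ((y of tab_up0 in the frame of rail below -0.164 m or y of tab_up0 in the frame of rail above -0.124 m) and (y of tab_up1 in the frame of rail below -0.164 m or y of tab_up1 in the frame of rail above -0.124 m) and (y of tab_up2 in the frame of rail below -0.164 m or y of tab_up2 in the frame of rail above -0.124 m) and distance of pack0 from where it was at the start of the episode below 0.01 m and angle between pack0's own z axis and vertical below 0.12 rad)) and (((y of tab_up0 in the frame of rail between -0.092 and -0.052 m or y of tab_up1 in the frame of rail between -0.092 and -0.052 m or y of tab_up2 in the frame of rail between -0.092 and -0.052 m) and x of pack1 in the frame of drawer_floor between -0.01 and 0.235 m and y of pack1 in the frame of drawer_floor between -0.13 and 0.13 m and z of pack1 in the frame of drawer_floor between -0.01 and 0.07 m) or ((y of tab_up0 in the frame of rail below -0.092 m or y of tab_up0 in the frame of rail above -0.052 m) and (y of tab_up1 in the frame of rail below -0.092 m or y of tab_up1 in the frame of rail above -0.052 m) and (y of tab_up2 in the frame of rail below -0.092 m or y of tab_up2 in the frame of rail above -0.052 m) and distance of pack1 from where it was at the start of the episode below 0.01 m and angle between pack1's own z axis and vertical below 0.12 rad)) and (((y of tab_up0 in the frame of rail between -0.02 and 0.02 m or y of tab_up1 in the frame of rail between -0.02 and 0.02 m or y of tab_up2 in the frame of rail between -0.02 and 0.02 m) and x of pack2 in the frame of drawer_floor between -0.01 and 0.235 m and y of pack2 in the frame of drawer_floor between -0.13 and 0.13 m and z of pack2 in the frame of drawer_floor between -0.01 and 0.07 m) or ((y of tab_up0 in the frame of rail below -0.02 m or y of tab_up0 in the frame of rail above 0.02 m) and (y of tab_up1 in the frame of rail below -0.02 m or y of tab_up1 in the frame of rail above 0.02 m) and (y of tab_up2 in the frame of rail below -0.02 m or y of tab_up2 in the frame of rail above 0.02 m) and distance of pack2 from where it was at the start of the episode below 0.01 m and angle between pack2's own z axis and vertical below 0.12 rad)) and (((y of tab_up0 in the frame of rail between 0.052 and 0.092 m or y of tab_up1 in the frame of rail between 0.052 and 0.092 m or y of tab_up2 in the frame of rail between 0.052 and 0.092 m) and x of pack3 in the frame of drawer_floor between -0.01 and 0.235 m and y of pack3 in the frame of drawer_floor between -0.13 and 0.13 m and z of pack3 in the frame of drawer_floor between -0.01 and 0.07 m) or ((y of tab_up0 in the frame of rail below 0.052 m or y of tab_up0 in the frame of rail above 0.092 m) and (y of tab_up1 in the frame of rail below 0.052 m or y of tab_up1 in the frame of rail above 0.092 m) and (y of tab_up2 in the frame of rail below 0.052 m or y of tab_up2 in the frame of rail above 0.092 m) and distance of pack3 from where it was at the start of the episode below 0.01 m and angle between pack3's own z axis and vertical below 0.12 rad)) and (((y of tab_up0 in the frame of rail between 0.124 and 0.164 m or y of tab_up1 in the frame of rail between 0.124 and 0.164 m or y of tab_up2 in the frame of rail between 0.124 and 0.164 m) and x of pack4 in the frame of drawer_floor between -0.01 and 0.235 m and y of pack4 in the frame of drawer_floor between -0.13 and 0.13 m and z of pack4 in the frame of drawer_floor between -0.01 and 0.07 m) or ((y of tab_up0 in the frame of rail below 0.124 m or y of tab_up0 in the frame of rail above 0.164 m) and (y of tab_up1 in the frame of rail below 0.124 m or y of tab_up1 in the frame of rail above 0.164 m) and (y of tab_up2 in the frame of rail below 0.124 m or y of tab_up2 in the frame of rail above 0.164 m) and distance of pack4 from where it was at the start of the episode below 0.01 m and angle between pack4's own z axis and vertical below 0.12 rad)) and x of spare0 in the frame of drawer_floor between -0.01 and 0.235 m and y of spare0 in the frame of drawer_floor between -0.13 and 0.13 m and z of spare0 in the frame of drawer_floor between -0.01 and 0.07 m and x of spare1 in the frame of drawer_floor between -0.01 and 0.235 m and y of spare1 in the frame of drawer_floor between -0.13 and 0.13 m and z of spare1 in the frame of drawer_floor between -0.01 and 0.07 m and x of spare2 in the frame of drawer_floor between -0.01 and 0.235 m and y of spare2 in the frame of drawer_floor between -0.13 and 0.13 m and z of spare2 in the frame of drawer_floor between -0.01 and 0.07 m and linear speed of each of pack0, pack1, pack2, pack3, pack4, spare0, spare1, spare2 below 0.03 m/s); the robot touches nothing.
It fails at once if the mug is moved more than 4 cm (distance of mug from where it was at the start of the episode above 0.04 m).
It fails at once if the tin is moved more than 4 cm (distance of tin from where it was at the start of the episode above 0.04 m).
It fails at once if the stapler is moved more than 4 cm (distance of stapler from where it was at the start of the episode above 0.04 m).
It fails at once if the eraser is moved more than 4 cm (distance of eraser from where it was at the start of the episode above 0.04 m).
It fails at once if the frog is moved more than 4 cm (distance of frog from where it was at the start of the episode above 0.04 m).
Of pack0, pack1, pack2, pack3, pack4 only 3 to 5 are there at a start; the rules pass over those that are not, and their reading is None.
Of spare0, spare1, spare2 only 1 to 2 are there at a start; the rules pass over those that are not, and their reading is None.
At some moment in a run one of spare0, spare1, spare2 may be knocked a few centimetres aside while the robot is not near it.
Once in a run the grip may slacken for a moment while it holds something.
It also fails if it takes over 210 s, if anything falls off the work surface, if the arm or the gripper's body presses on something with over 40 N, if the wrist force passes 120 N, or if a joint passes its speed limit or range.

### The arm

A 6-joint arm with a two-finger parallel gripper is mounted at the origin on the work surface. World frame = base frame: x ahead of the robot, y to its left, z up, the work surface at z = 0. Lengths are in m, angles in degrees, forces in N, time in s.
With the tool pointing down it reaches from about 0.4 to 0.825 m from the base axis. Payload 7 kg.
Tool frame: the origin (TCP) lies on the centre line of the jaws, within the pads' length; the fingertips stand 22 mm ahead of it and the grasp point (between the pads) lies 3 mm ahead of it (ctrl.finger_overhang is the distance from the TCP to the fingertips, in m); z points along the fingers, y is the line along which they close (so a half turn about z gives the same grasp; the last joint's range is limited). The gripper opens to 88 mm and grips with 3 to 60 N. Pads are 19 mm wide; open, the fingers measure 130 mm over their backs; the gripper's body (78 mm by 193 mm) begins 47 mm behind the grasp point.
Start: joints at [83.199, 20.546, 0.682, 0, -70.136, -16.507], TCP at [0.267, 0.62, 0.249] pointing down, gripper open.
Joint ranges: [-176.03, 176.03], [-82.01, 121.73], [-58.28, 71.71], [-173.87, 95.51], [-174.79, -0.11], [-173.66, 173.66]. Speed limits (degrees/s): [136.94, 136.94, 172.46, 180, 180, 180].

### API

Orientations are given as [roll, pitch, yaw] about the fixed x, y, z axes, in that order (R = Rz(yaw) Ry(pitch) Rx(roll)).
In Python, from plant import ctrl gives the robot as it stands. The module is installed in compiled form; this text tells all that it offers.
- The arm moves only by the shell command python3 -m creep 'ROWS'. ROWS is JSON, a list of rows, each an object with "grip": the closure, from 0 (fully open) to 1 (shut); "delta_pos": the shift along the tool's x, y, z scaled (see below), a list of three; "rotation": the turn, a rotation vector about the tool's x, y, z scaled (see below), a list of three. A call has 1 to 5 rows; each row is the pose to reach, as a shift and turn from the pose commanded when the call began, along the tool's axes at that moment; what a row does not reach only later rows make up. The controller multiplies each number of a shift by 10 cm and each number of a turn by pi/2 rad. A row lasts 1/10 s, in which the tool goes at most 50 mm and 8.59 degrees, less where a joint would pass 70% of its speed; a pose out of reach is approached as far as the arm can. A call with a number of a shift or a turn outside -1 to 1 is refused whole. A call with a gripper value outside its range is refused whole. The fingers move at their own pace and stop on an object; the grip force is fixed at half the most. Time passes only in rows, so rows that repeat a pose let the fingers close. It gives the time, the measured TCP pose, the force, the opening and the grip force at its end, in the units of the state.
- ctrl.get_obs(): the state, without advancing time (a new reading comes with each control period).
- ctrl.snapshot(name): name is "side" or "top" or "wrist"; returns a dict with "color" (480x640x3 uint8, red, green, blue), "intrinsics" (3x3 intrinsics, pixels), "distortion" ([k1, k2, p1, p2, k3] as OpenCV has them; the pictures are not rectified), "R" (3x3) and "t" (3): a world point X has camera coordinates R X + t. Camera axes: x right, y down, z forward; pixel columns grow to the right and rows downward; lengths in m; the calibration is good to about 2 mm. A picture is of the moment at which its call begins. There is no depth.
- ctrl.close_job(): hands the job in; it is judged then, once.
The state is a dict: "clock": time; "joint_pos": joint angles; "qvel": joint speeds; "tau": joint torques, N m; "tool_pos": TCP position; "orientation": TCP orientation; "force": force on the tool from outside, world axes, zero at the start; "moment": the same for the moment, N m; "opening": finger opening in m; "gripper_force": force on a finger pad.
Only numpy, scipy, OpenCV 4.12 (cv2) and the standard library are available. Lean on these libraries where they do the work, as an engineer would, in place of code of your own. Each camera call takes 0.05 s, during which the arm holds its last target. There are 200 camera calls.

## Working session

There is one attempt and no reset: what is moved stays moved. The work goes in short steps, Python scripts to look and compute and a shell command to move; the robot and the scene stay as the last step left them, time stands still between calls to the robot, and variables do not carry over. Pictures are saved under pics/ and viewed, at most 17 in all, crops included, and the job is handed in when it is done.

```bash
mkdir -p pics; python3 - <<'E'
from plant import ctrl
import cv2
for n in("side","top","wrist"):
    s=ctrl.snapshot(n); cv2.imwrite(f"pics/{n}0.png",s["color"][:,:,::-1])
    print(n,s["intrinsics"].tolist(),s["distortion"],s["R"].tolist(),s["t"])
print(ctrl.get_obs(),ctrl.finger_overhang)
E
```

```text
side [[598.6821105808364, 0.0, 319.28603436544256], [0.0, 598.6821105808364, 231.89788715210722], [0.0, 0.0, 1.0]] [0.01289212 0.         0.         0.         0.        ] [[-0.9212991075722019, -0.3887289995060402, 0.009885308781089118], [-0.2974729604541411, 0.688191650751245, -0.661741709154656], [0.25043520556286303, -0.6126026581556022, -0.7496667199732004]] [0.50234327 0.26331412 1.23675889]
top [[553.3175818909467, 0.0, 316.32245006897875], [0.0, 553.3175818909467, 243.93829067859556], [0.0, 0.0, 1.0]] [0.03988493 0.         0.         0.         0.        ] [[0.027942873466500366, -0.9996035357548443, -0.0034593538195627554], [-0.997335421891507, -0.0276458329020433, -0.06751121509528529], [0.0673888125947083, 0.00533659344208287, -0.9977125180669575]] [-0.0792442   0.59169843  1.41730634]
wrist [[351.02780980043383, 0.0, 321.5839336389111], [0.0, 351.02780980043383, 240.06195929584146], [0.0, 0.0, 1.0]] [-0.01323585  0.          0.          0.          0.        ] [[-0.3940473893245676, -0.9190896737849175, 0.0009091250885824055], [-0.8878090661421142, 0.3808917427711467, 0.2582954555632484], [-0.2377429642331397, 0.1009735204431971, -0.9660655418381028]] [ 0.67432132 -0.03091052  0.38929098]
{'clock': 0.15, 'joint_pos': array([ 8.31984747e+01,  2.05827338e+01,  6.45268862e-01, -1.35210496e-02,
       -7.01345995e+01, -1.65055476e+01]), 'qvel': array([ 0.03262995, -0.10275655,  0.19387836,  0.13086823, -0.11144309,
        0.07029471]), 'tau': array([-8.27356434e-04, -5.83275211e+01,  2.93290204e+01,  7.00116009e+00,
        8.79623025e-03, -1.03395407e-04]), 'tool_pos': array([0.26697833, 0.61959139, 0.24782895]), 'orientation': array([ 1.79927293e+02, -8.28734356e-03, -2.33116702e+01]), 'force': array([-0.67147755,  0.5823917 ,  0.50647037]), 'moment': array([-0.00505202,  0.00530551,  0.0381395 ]), 'gripper_force': 0.0, 'opening': 0.08781123117193235} 0.022
```

View pics/top0.png

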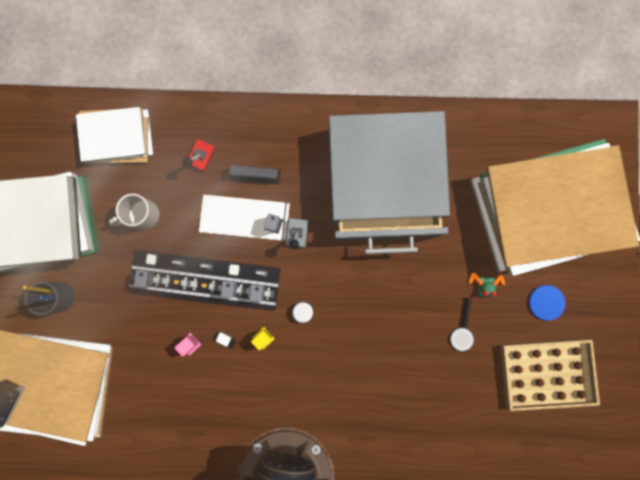

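View pics/side0.png

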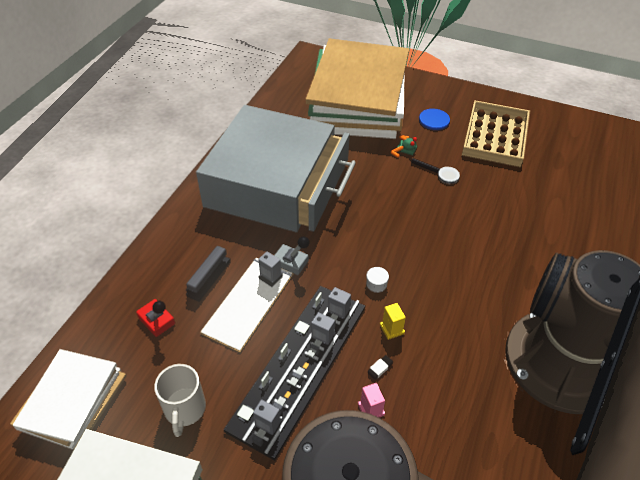

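The top view shows the rail at px (130-280, 250-308), the notebook at (200-290, 195-240) with one spare next to the grey power switch (297,232), the red look-alike at (200,155), and the filing unit at (330-450, 112-255). The side view agrees. I'll zoom in on both.

```bash
python3 - <<'E'
import cv2
a=cv2.imread("pics/top0.png")[185:325,125:315]; cv2.imwrite("pics/c1.png",cv2.resize(a,None,fx=4.2,fy=4.2,interpolation=cv2.INTER_CUBIC))
a=cv2.imread("pics/side0.png")[225:470,200:400]; cv2.imwrite("pics/c2.png",cv2.resize(a,None,fx=2.4,fy=2.4,interpolation=cv2.INTER_CUBIC))
E
```

```text
(no output)
```

View pics/c1.png

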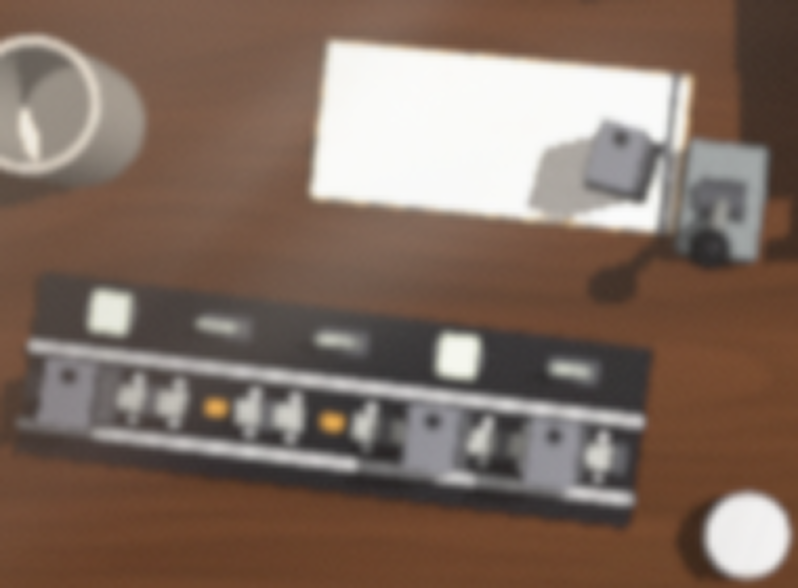

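View pics/c2.png

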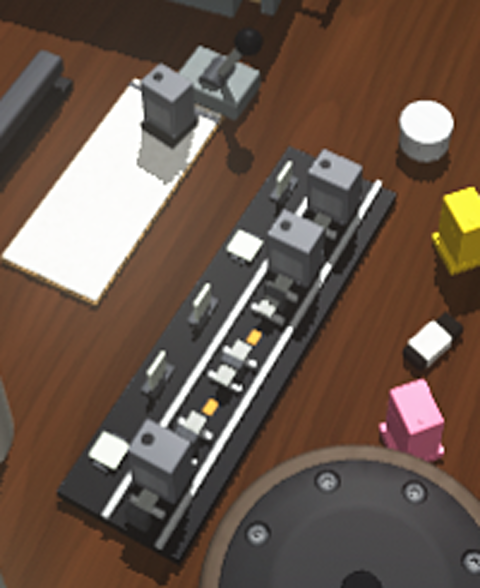

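Top crop, right to left (bay 0 is the rightmost):

| Bay | Tab | Pack | Pack dot px |
|---|---|---|---|
| 0 | up | present | (553,436) |
| 1 | flat | present | (434,422) |
| 2 | up | empty | – |
| 3 | up | empty | – |
| 4 | flat | present | (68,376) |

There is one spare (dot 621,137), and the lever ball is at (710,247), leaning to -x, so the charger is on. The side crop shows the same dots at (326,163), (297,222), (149,438) and (157,75), with the ball at (249,40). So pack0 and the spare are the ones to move.

```bash
cat > h.py <<'E'
import numpy as np,cv2
from plant import ctrl
from scipy.spatial.transform import Rotation as Ro
def ray(s,p):
    u=cv2.undistortPoints(np.array([[p]],float),s["intrinsics"],s["distortion"])[0,0]
    R=np.array(s["R"]);d=R.T@[*u,1]
    return -R.T@np.array(s["t"]),d/np.linalg.norm(d)
def tri(l):
    A=np.zeros((3,3));b=np.zeros(3);L=[]
    for s,p in l:
        c,d=ray(s,p);P=np.eye(3)-np.outer(d,d);A+=P;b+=P@c;L.append((P,c))
    X=np.linalg.solve(A,b);return X,[round(float(np.linalg.norm(P@(X-c)))*1000,1) for P,c in L]
def atz(s,p,z):
    c,d=ray(s,p);return c+d*(z-c[2])/d[2]
def plan(target,rpy=None):
    """shift in tool axes /10cm and turn (in 90deg) to reach target TCP pose"""
    o=ctrl.get_obs();R=Ro.from_euler('xyz',o["orientation"],degrees=True)
    d=R.inv().apply(np.array(target)-o["tool_pos"])*10
    r=np.zeros(3)
    if rpy is not None: r=(R.inv()*Ro.from_euler('xyz',rpy,degrees=True)).as_rotvec()/(np.pi/2)
    print("at",o["tool_pos"].round(4),o["orientation"].round(1),"t",round(o["clock"],2),"shift",d.round(3),"turn",r.round(3),"max5rows turn .477")
E
python3 - <<'E'
from h import *
T=ctrl.snapshot("top");S=ctrl.snapshot("side")
c1=lambda u,v:(125+(u+.5)/4.2-.5,185+(v+.5)/4.2-.5)
c2=lambda u,v:(200+(u+.5)/2.4-.5,225+(v+.5)/2.4-.5)
for n,a,b in[("p0",(553,436),(326,163)),("p1",(434,422),(297,222)),("p4",(68,376),(149,438)),("sp",(621,137),(157,75)),("ball",(710,247),(249,40))]:
    print(n,*tri([(T,c1(*a)),(S,c2(*b))]))
for n,a,b in[("hR",(416,250.5),(353,164)),("hL",(367,248),(335,193))]: print(n,*tri([(T,a),(S,b)]))
print("p0 top",[atz(T,c1(*p),.078).round(3).tolist() for p in[(527,416),(579,422),(573,492),(519,486)]])
print("p1 top",[atz(T,c1(*p),.078).round(3).tolist() for p in[(408,402),(459,408),(452,476),(402,470)]])
print("p4 top",[atz(T,c1(*p),.078).round(3).tolist() for p in[(44,356),(97,362),(92,430),(38,423)]])
print("sp top",[atz(T,c1(*p),.074).round(3).tolist() for p in[(605,119),(657,140),(640,201),(586,183)]])
print("base",[atz(T,c1(*p),.025).round(3).tolist() for p in[(692,140),(768,147),(757,262),(677,252)]])
print("unit top",[atz(T,p,.12).round(3).tolist() for p in[(330,115),(445,112),(448,217),(332,219)]])
print("drawer front",[atz(T,p,.1).round(3).tolist() for p in[(335,237),(448,234)]])
print("rail",[atz(T,c1(*p),.012).round(3).tolist() for p in[(40,272),(652,350),(630,525),(15,450)]])
E
```

```text
p0 [0.47494175 0.08234035 0.07912097] [0.3, 0.3]
p1 [0.47769282 0.15104707 0.08203084] [4.1, 4.1]
p4 [0.50274185 0.36874393 0.07923995] [0.1, 0.1]
sp [0.65424508 0.04878076 0.0746466 ] [0.3, 0.3]
ball [ 0.58783976 -0.00751931  0.09440128] [0.5, 0.5]
hR [ 0.58250201 -0.31156499  0.07217944] [2.0, 2.0]
hL [ 0.5838632  -0.18897486  0.08005073] [0.9, 0.9]
p0 top [[0.487, 0.098, 0.078], [0.484, 0.068, 0.078], [0.443, 0.07, 0.078], [0.445, 0.101, 0.078]]
p1 top [[0.493, 0.169, 0.078], [0.49, 0.139, 0.078], [0.45, 0.141, 0.078], [0.453, 0.171, 0.078]]
p4 top [[0.514, 0.384, 0.078], [0.511, 0.353, 0.078], [0.471, 0.354, 0.078], [0.475, 0.385, 0.078]]
sp top [[0.665, 0.059, 0.074], [0.653, 0.027, 0.074], [0.616, 0.036, 0.074], [0.626, 0.069, 0.074]]
base [[0.659, 0.009, 0.025], [0.656, -0.038, 0.025], [0.585, -0.033, 0.025], [0.589, 0.016, 0.025]]
unit top [[0.904, -0.088, 0.12], [0.919, -0.368, 0.12], [0.661, -0.38, 0.12], [0.648, -0.1, 0.12]]
drawer front [[0.607, -0.109, 0.1], [0.622, -0.385, 0.1]]
rail [[0.567, 0.411, 0.012], [0.529, 0.03, 0.012], [0.421, 0.04, 0.012], [0.457, 0.42, 0.012]]
```

Geometry checks out: pack dots at z = 0.079 (expected 0.078), spare at 0.0746 (0.074), ball at 0.0944 (0.092), pack 0-to-4 pitch 0.288. First I'll turn to yaw 0 and head for the lever.

```bash
python3 -m creep '[{"grip":1,"delta_pos":[0,0,0],"rotation":[0,0,-0.259]},{"grip":1,"delta_pos":[0,0,0],"rotation":[0,0,-0.259]},{"grip":1,"delta_pos":[0,0,0],"rotation":[0,0,-0.259]},{"grip":1,"delta_pos":[0,0,0],"rotation":[0,0,-0.259]}]'
python3 -c "
from h import *
plan([.548,-.004,.104],[180,0,0])"
```

```text
clock: 0.65
tool_pos: [0.267, 0.6198, 0.2484]
orientation: [180.0, 0.0, 0.1]
force: [-0.2, -0.1, 0.3]
opening: 0.061
gripper_force: 0.0
at [0.267  0.6198 0.2484] [1.8e+02 0.0e+00 1.0e-01] t 0.65 shift [2.8   6.242 1.445] turn [0.    0.    0.001] max5rows turn .477
```

```bash
for i in 1 2 3 4 5 6 7; do python3 -m creep '[{"grip":1,"delta_pos":[0.2,0.445,0],"rotation":[0,0,0]},{"grip":1,"delta_pos":[0.4,0.89,0],"rotation":[0,0,0]},{"grip":1,"delta_pos":[0.4,0.89,0],"rotation":[0,0,0]}]' | grep tool_pos; done
python3 -c "
from h import *
plan([.548,-.004,.104],[180,0,0])"
```

```text
tool_pos: [0.3084, 0.5266, 0.2492]
tool_pos: [0.3482, 0.4378, 0.2491]
tool_pos: [0.388, 0.3491, 0.2489]
tool_pos: [0.4281, 0.2605, 0.2488]
tool_pos: [0.4683, 0.1717, 0.2486]
tool_pos: [0.5085, 0.0829, 0.2484]
tool_pos: [0.5487, -0.0059, 0.2481]
at [ 0.5487 -0.0059  0.2481] [180.    0.   -0.3] t 2.75 shift [-0.007 -0.02   1.441] turn [ 0.001  0.    -0.004] max5rows turn .477
```

```bash
for i in 1 2; do python3 -m creep '[{"grip":1,"delta_pos":[0,0,0.36],"rotation":[0,0,0]},{"grip":1,"delta_pos":[0,0,0.72],"rotation":[0,0,0]},{"grip":1,"delta_pos":[0,0,0.72],"rotation":[0,0,0]}]' | egrep 'tool_pos|force'; done
python3 -m creep '[{"grip":1,"delta_pos":[0.15,0.015,0],"rotation":[0,0,0]},{"grip":1,"delta_pos":[0.25,0.025,0],"rotation":[0,0,0]},{"grip":1,"delta_pos":[0.35,0.035,0],"rotation":[0,0,0]},{"grip":1,"delta_pos":[0.45,0.045,0],"rotation":[0,0,0]}]'
python3 -m creep '[{"grip":1,"delta_pos":[0.1,0.01,0],"rotation":[0,0,0]},{"grip":1,"delta_pos":[0.2,0.02,0],"rotation":[0,0,0]},{"grip":1,"delta_pos":[0.3,0.03,0],"rotation":[0,0,0]},{"grip":1,"delta_pos":[0.4,0.04,0],"rotation":[0,0,0]},{"grip":1,"delta_pos":[0.46,0.05,0],"rotation":[0,0,0]}]'
python3 -c "
from h import *
s=ctrl.snapshot('side')
cv2.imwrite('pics/l1.png',cv2.resize(s['color'][180:330,180:380,::-1],None,fx=3,fy=3))"
```

```text
tool_pos: [0.5442, -0.0027, 0.1722]
force: [-0.9, -0.7, -0.2]
gripper_force: 0.0
tool_pos: [0.5451, -0.0026, 0.1021]
force: [-0.2, -0.2, -0.1]
gripper_force: 0.0
clock: 3.75
tool_pos: [0.5934, -0.0073, 0.106]
orientation: [-180.0, -0.1, -0.0]
force: [-2.1, 0.4, 0.5]
opening: 0.0005
gripper_force: 0.6
clock: 4.25
tool_pos: [0.6387, -0.0128, 0.1041]
orientation: [180.0, 0.1, -0.0]
force: [-7.8, 2.6, 1.9]
opening: 0.0007
gripper_force: 4.3
```

View pics/l1.png

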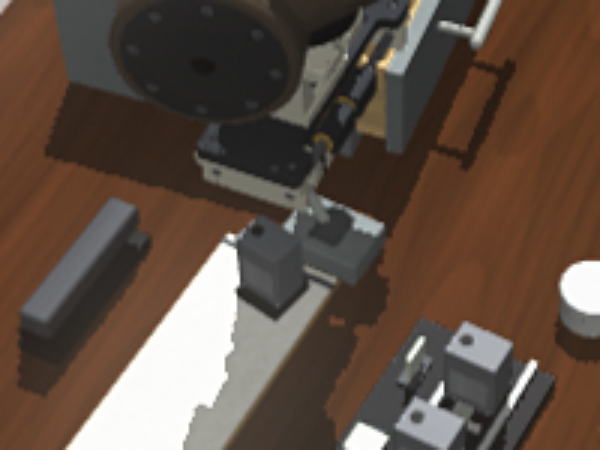

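The lever now leans up and to the right of its foot, and the ball is hidden behind the fingers. I'll push slightly further, back off, and measure the ball.

```bash
python3 -m creep '[{"grip":1,"delta_pos":[0.04,0,0],"rotation":[0,0,0]},{"grip":1,"delta_pos":[0.06,0,0],"rotation":[0,0,0]}]'
python3 -m creep '[{"grip":1,"delta_pos":[-0.4,0,0],"rotation":[0,0,0]},{"grip":1,"delta_pos":[-0.9,0,0],"rotation":[0,0,0]},{"grip":1,"delta_pos":[-0.95,0,-0.3],"rotation":[0,0,0]},{"grip":1,"delta_pos":[-0.95,0,-0.8],"rotation":[0,0,0]},{"grip":1,"delta_pos":[-0.95,0,-0.8],"rotation":[0,0,0]}]'
for i in 1 2; do python3 -m creep '[{"grip":1,"delta_pos":[0,0.4,0],"rotation":[0,0,0]},{"grip":1,"delta_pos":[0,0.8,0],"rotation":[0,0,0]},{"grip":1,"delta_pos":[0,1,0],"rotation":[0,0,0]}]'|grep tool_pos; done
python3 -c "
from h import *
s=ctrl.snapshot('side')
a=cv2.resize(s['color'][100:320,200:400,::-1],None,fx=2,fy=2)
s=ctrl.snapshot('top')
b=cv2.resize(s['color'][180:290,260:460,::-1],None,fx=2,fy=4)
cv2.imwrite('pics/l2.png',np.hstack([a,b]))"
```

```text
clock: 4.5
tool_pos: [0.6394, -0.0132, 0.1035]
orientation: [179.9, 0.5, -0.1]
force: [-20.8, 3.2, 11.9]
opening: 0.0005
gripper_force: 10.2
clock: 5.0
tool_pos: [0.553, -0.0119, 0.1918]
orientation: [-179.9, -0.7, 0.1]
force: [1.4, 0.1, 0.1]
opening: 0.0008
gripper_force: 0.0
tool_pos: [0.5496, -0.1145, 0.1852]
tool_pos: [0.5496, -0.2152, 0.1849]
```

View pics/l2.png

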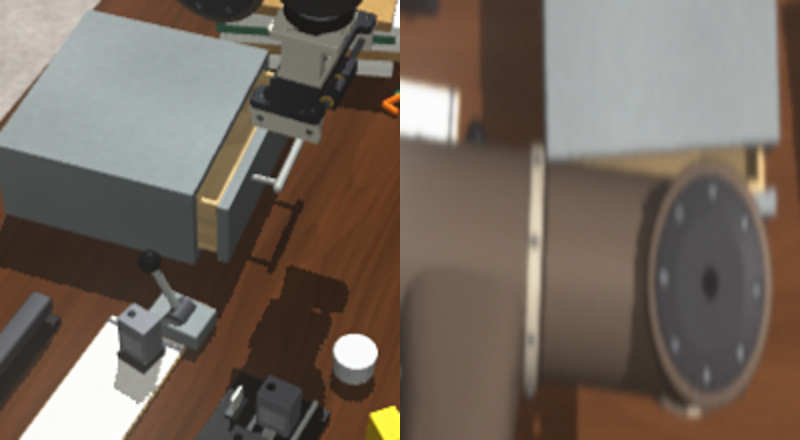

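The lever now leans to +x, ball at side px (275,230), and it pushed against its stop (20 N), so the charger is off. Next I'll refine the handle position from the wrist camera.

```bash
python3 -c "
from h import *
s=ctrl.snapshot('wrist')
cv2.imwrite('pics/w1.png',s['color'][:,:,::-1])
plan([.602,-.25,.084],[180,0,0])
import os
"
```

```text
at [ 0.5494 -0.2139  0.1846] [ 1.8e+02 -1.0e-01 -1.0e-01] t 5.75 shift [0.525 0.36  1.007] turn [ 0.    -0.001 -0.001] max5rows turn .477
```

View pics/w1.png

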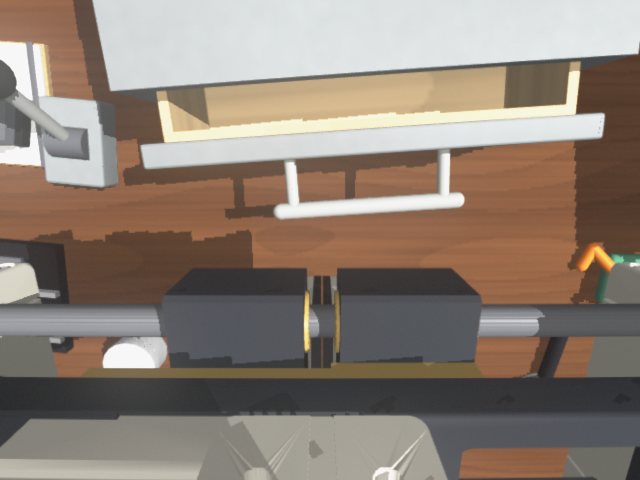

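The wrist view shows the bar from (280,212) to (458,200), with its mounts at 294 and 445. The front panel's near top edge runs from (147,166) to (600,134).

```bash
python3 -c "
from h import *
s=ctrl.snapshot('wrist')
for p in [(280,212),(458,200)]: print('bar',atz(s,p,.082))
for p in [(147,166),(600,134)]: print('front',atz(s,p,.106))
for p in [(112,90),(640,52)]: print('unit',atz(s,p,.12))
print('drawer inner front edge',[atz(s,p,.098) for p in [(163,137),(576,112)]])
T=ctrl.snapshot('top')
print(tri([(s,(280,212)),(T,(367,249))]),tri([(s,(458,200)),(T,(416,250.5))]))
"
```

```text
bar [ 0.57528498 -0.18533065  0.082     ]
bar [ 0.58358757 -0.30719509  0.082     ]
front [ 0.60774784 -0.1091026   0.106     ]
front [ 0.62639811 -0.37831125  0.106     ]
unit [ 0.64834974 -0.10208854  0.12      ]
unit [ 0.66730294 -0.38082098  0.12      ]
drawer inner front edge [array([ 0.62466976, -0.11718969,  0.098     ]), array([ 0.63932231, -0.3672442 ,  0.098     ])]
(array([ 0.5790391 , -0.18757521,  0.10189695]), [0.2, 0.2]) (array([ 0.58111364, -0.31336928,  0.0659207 ]), [0.1, 0.1])
```

```bash
python3 -m creep '[{"grip":1,"delta_pos":[0.25,0.16,0],"rotation":[0,0,-0.04]},{"grip":1,"delta_pos":[0.51,0.32,0],"rotation":[0,0,-0.04]},{"grip":1,"delta_pos":[0.51,0.32,0.2],"rotation":[0,0,-0.04]},{"grip":1,"delta_pos":[0.51,0.32,0.4],"rotation":[0,0,-0.04]},{"grip":1,"delta_pos":[0.51,0.32,0.4],"rotation":[0,0,-0.04]}]'
python3 -c "
from h import *
plan([.600,-.246,.086],[180,0,3.7])"
```

```text
clock: 6.35
tool_pos: [0.5988, -0.2431, 0.1417]
orientation: [-179.9, 0.3, 3.6]
force: [0.5, 0.0, -0.4]
opening: 0.0002
gripper_force: 0.0
at [ 0.5988 -0.2431  0.1417] [-179.9    0.3    3.6] t 6.35 shift [0.012 0.03  0.557] turn [-0.001  0.003 -0.001] max5rows turn .477
```

```bash
python3 -m creep '[{"grip":1,"delta_pos":[0.01,0.02,0.2],"rotation":[0,0,0]},{"grip":1,"delta_pos":[0.01,0.02,0.4],"rotation":[0,0,0]},{"grip":1,"delta_pos":[0.01,0.02,0.55],"rotation":[0,0,0]},{"grip":1,"delta_pos":[0.01,0.02,0.55],"rotation":[0,0,0]}]'
python3 -m creep '[{"grip":1,"delta_pos":[-0.1,0,0],"rotation":[0,0,0]},{"grip":1,"delta_pos":[-0.3,0,0],"rotation":[0,0,0]},{"grip":1,"delta_pos":[-0.55,0,0],"rotation":[0,0,0]},{"grip":1,"delta_pos":[-0.75,0,0],"rotation":[0,0,0]},{"grip":1,"delta_pos":[-0.95,0,0],"rotation":[0,0,0]}]'
python3 -m creep '[{"grip":1,"delta_pos":[-0.15,0,0],"rotation":[0,0,0]},{"grip":1,"delta_pos":[-0.3,0,0],"rotation":[0,0,0]},{"grip":1,"delta_pos":[-0.45,0,0],"rotation":[0,0,0]},{"grip":1,"delta_pos":[-0.6,0,0],"rotation":[0,0,0]},{"grip":1,"delta_pos":[-0.7,0,0],"rotation":[0,0,0]}]'
```

```text
clock: 6.75
tool_pos: [0.6006, -0.2455, 0.0886]
orientation: [-180.0, 0.1, 3.7]
force: [0.3, -0.4, 0.8]
opening: 0.0007
gripper_force: 0.0
clock: 7.25
tool_pos: [0.5065, -0.2525, 0.0915]
orientation: [180.0, -0.2, 3.6]
force: [1.0, 0.0, -1.5]
opening: 0.0006
gripper_force: 0.9
clock: 7.75
tool_pos: [0.4352, -0.257, 0.0897]
orientation: [-180.0, 0.0, 3.6]
force: [1.4, 1.0, 1.6]
opening: 0.0004
gripper_force: 0.8
```

```bash
python3 -m creep '[{"grip":1,"delta_pos":[-0.06,0,0],"rotation":[0,0,0]},{"grip":1,"delta_pos":[-0.1,0,0],"rotation":[0,0,0]}]'|egrep 'pos|force'
python3 -m creep '[{"grip":1,"delta_pos":[-0.06,0,0],"rotation":[0,0,0]},{"grip":1,"delta_pos":[-0.1,0,0],"rotation":[0,0,0]}]'|egrep 'pos|force'
```

```text
tool_pos: [0.4342, -0.2573, 0.0905]
force: [31.6, 8.0, -24.1]
gripper_force: 15.7
tool_pos: [0.4337, -0.2579, 0.0919]
force: [56.1, 11.3, -37.9]
gripper_force: 27.6
```

```bash
python3 -m creep '[{"grip":1,"delta_pos":[0.15,0,0],"rotation":[0,0,0]},{"grip":1,"delta_pos":[0.28,0,0],"rotation":[0,0,0]},{"grip":1,"delta_pos":[0.28,0,-0.4],"rotation":[0,0,0]},{"grip":1,"delta_pos":[0.28,0,-0.9],"rotation":[0,0,0]},{"grip":1,"delta_pos":[0.28,0,-1],"rotation":[0,0,0]}]'|egrep 'pos|force'
for i in 1 2 3; do python3 -m creep '[{"grip":0.48,"delta_pos":[0,-0.4,0],"rotation":[0,0,0.03]},{"grip":0.48,"delta_pos":[0,-0.8,0],"rotation":[0,0,0.03]},{"grip":0.48,"delta_pos":[0,-1,0],"rotation":[0,0,0.03]}]'|egrep 'pos|opening'; done
python3 -c "
from h import *
s=ctrl.snapshot('wrist')
cv2.imwrite('pics/w2.png',s['color'][:,:,::-1])
plan([.465,.084,.066],[180,0,-5.5])"
```

```text
tool_pos: [0.4461, -0.2574, 0.1942]
force: [0.6, -0.3, -0.7]
gripper_force: 0.0
tool_pos: [0.4367, -0.1553, 0.1892]
opening: 0.0191
tool_pos: [0.4356, -0.0551, 0.1893]
opening: 0.0423
tool_pos: [0.4391, 0.0449, 0.1893]
opening: 0.0457
at [0.4396 0.0461 0.1894] [180.    0.   -4.4] t 9.6 shift [ 0.224 -0.398  1.233] turn [0.    0.    0.012] max5rows turn .477
```

View pics/w2.png

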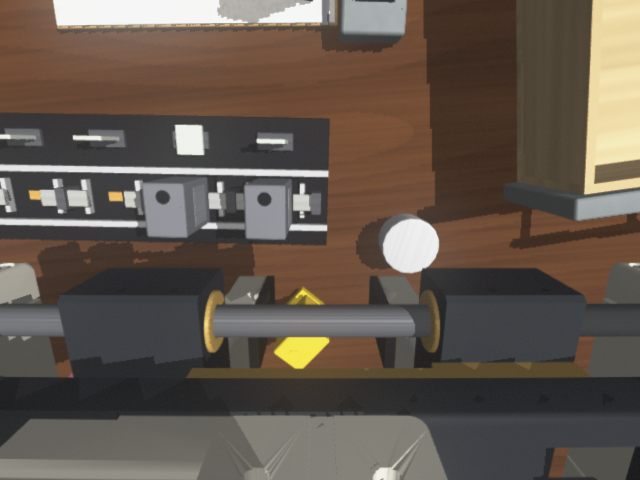

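Wrist view: pack0's dot is at (264,199) and pack1's at (163,197). The wings are the white bits either side, and the tin is at (408,243).

```bash
python3 -c "
from h import *
s=ctrl.snapshot('wrist');T=ctrl.snapshot('top')
for p in [(264,199),(163,197)]: print('hole',atz(s,p,.078))
for p in [(246,183),(284,183),(290,238),(247,237)]: print('c',atz(s,p,.078))
for p in [(147,182),(185,180),(199,238),(148,234)]: print('c1',atz(s,p,.078))
for p in [(0,222),(327,229),(328,173),(0,165)]: print('lip',atz(s,p,.018))
print('tin',atz(s,(410,245),.032))
print(tri([(s,(264,199)),(T,(256.3,288.4))]))
"
```

```text
hole [0.47602313 0.08409136 0.078     ]
hole [0.48288532 0.1552466  0.078     ]
c [0.48813749 0.09532882 0.078     ]
c [0.4861208  0.06884215 0.078     ]
c [0.44627966 0.06856411 0.078     ]
c [0.44938246 0.09968355 0.078     ]
c1 [0.49415764 0.1644707  0.078     ]
c1 [0.4934667  0.13759122 0.078     ]
c1 [0.45127289 0.13470602 0.078     ]
c1 [0.45705694 0.17134986 0.078     ]
lip [0.46566571 0.33535319 0.018     ]
lip [0.43685526 0.04135315 0.018     ]
lip [0.48621307 0.03696173 0.018     ]
lip [0.51504583 0.31966797 0.018     ]
tin [ 0.42050691 -0.02951673  0.032     ]
(array([0.47567458, 0.08324187, 0.07841584]), [0.9, 0.9])
```

```bash
python3 -m creep '[{"grip":0.48,"delta_pos":[0.235,-0.39,0],"rotation":[0,0,0.012]},{"grip":0.48,"delta_pos":[0.235,-0.39,0.3],"rotation":[0,0,0.012]},{"grip":0.48,"delta_pos":[0.235,-0.39,0.6],"rotation":[0,0,0.012]},{"grip":0.48,"delta_pos":[0.235,-0.39,0.85],"rotation":[0,0,0.012]},{"grip":0.48,"delta_pos":[0.235,-0.39,0.85],"rotation":[0,0,0.012]}]'
python3 -c "
from h import *
s=ctrl.snapshot('wrist')
cv2.imwrite('pics/w3.png',s['color'][200:440,100:580,::-1])
plan([.466,.0835,.066],[180,0,-5.6])"
```

```text
clock: 10.2
tool_pos: [0.4637, 0.0779, 0.1014]
orientation: [179.7, 0.4, -5.7]
force: [0.4, 0.2, -0.1]
opening: 0.0457
gripper_force: 0.0
at [0.4651 0.0786 0.1034] [179.8   0.2  -5.6] t 10.25 shift [ 0.006 -0.051  0.373] turn [ 0.002  0.002 -0.   ] max5rows turn .477
```

View pics/w3.png

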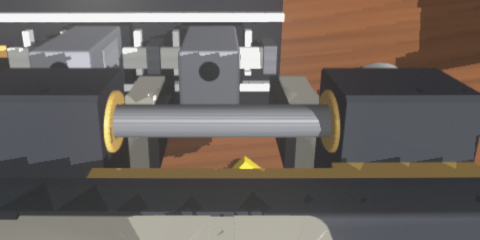

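The pack at crop px 210 sits left of the finger mid-line at 224, which matches the computed +5 mm y correction. I'll descend and grip.

```bash
python3 -m creep '[{"grip":0.48,"delta_pos":[0.01,-0.05,0],"rotation":[0,0,0]},{"grip":0.48,"delta_pos":[0.01,-0.05,0.1],"rotation":[0,0,0]},{"grip":0.48,"delta_pos":[0.01,-0.05,0.2],"rotation":[0,0,0]},{"grip":0.48,"delta_pos":[0.01,-0.05,0.37],"rotation":[0,0,0]},{"grip":0.48,"delta_pos":[0.01,-0.05,0.37],"rotation":[0,0,0]}]'
python3 -m creep '[{"grip":1,"delta_pos":[0,0,0],"rotation":[0,0,0]},{"grip":1,"delta_pos":[0,0,0],"rotation":[0,0,0]},{"grip":1,"delta_pos":[0,0,0],"rotation":[0,0,0]},{"grip":1,"delta_pos":[0,0,0],"rotation":[0,0,0]}]'
```

```text
clock: 10.75
tool_pos: [0.4665, 0.0845, 0.0658]
orientation: [179.9, 0.2, -5.6]
force: [0.1, -0.3, -0.0]
opening: 0.0457
gripper_force: 0.0
clock: 11.15
tool_pos: [0.468, 0.0848, 0.0682]
orientation: [180.0, -0.0, -5.6]
force: [0.2, -4.7, 3.1]
opening: 0.0296
gripper_force: 30.0
```

Gripped at a 29.6 mm opening (expected 30). Lifting straight up.

```bash
python3 -m creep '[{"grip":1,"delta_pos":[0,0,-0.05],"rotation":[0,0,0]},{"grip":1,"delta_pos":[0,0,-0.1],"rotation":[0,0,0]},{"grip":1,"delta_pos":[0,0,-0.15],"rotation":[0,0,0]},{"grip":1,"delta_pos":[0,0,-0.2],"rotation":[0,0,0]},{"grip":1,"delta_pos":[0,0,-0.25],"rotation":[0,0,0]}]'
python3 -m creep '[{"grip":1,"delta_pos":[0,0,-0.2],"rotation":[0,0,0]},{"grip":1,"delta_pos":[0,0,-0.4],"rotation":[0,0,0]},{"grip":1,"delta_pos":[0,0,-0.6],"rotation":[0,0,0]},{"grip":1,"delta_pos":[0,0,-0.8],"rotation":[0,0,0]},{"grip":1,"delta_pos":[0,0,-0.9],"rotation":[0,0,0]}]'
python3 -c "
from h import *
plan([.53,-.2,.2],[180,0,3.7])
s=ctrl.snapshot('side')
cv2.imwrite('pics/s3.png',cv2.resize(s['color'][100:480,150:450,::-1],None,fx=1.5,fy=1.5))"
```

```text
clock: 11.65
tool_pos: [0.4672, 0.0848, 0.0928]
orientation: [179.9, 0.1, -5.6]
force: [-0.2, -5.3, -4.7]
opening: 0.0299
gripper_force: 30.0
clock: 12.15
tool_pos: [0.4693, 0.086, 0.1855]
orientation: [-179.9, -0.2, -5.5]
force: [-0.3, 0.5, -2.5]
opening: 0.0297
gripper_force: 30.0
at [0.4693 0.086  0.1855] [-179.9   -0.2   -5.5] t 12.15 shift [ 0.881  2.787 -0.148] turn [-0.001 -0.003 -0.103] max5rows turn .477
```

View pics/s3.png

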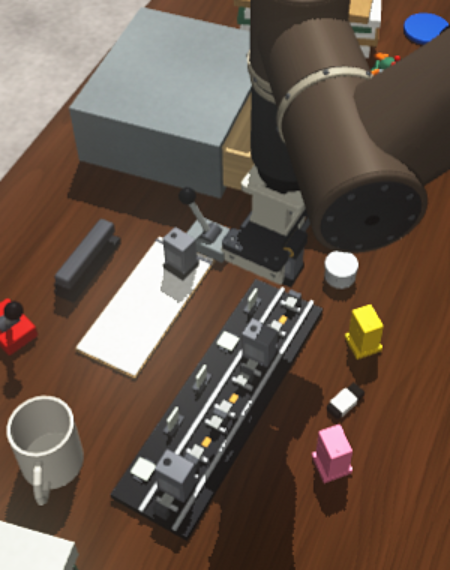

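Pack0 is out and bay 0 is empty; pack1, pack4 and the bystanders are unmoved. Carrying it to the drawer.

```bash
for i in 1 2 3; do python3 -m creep '[{"grip":1,"delta_pos":[0.1,0.23,-0.05],"rotation":[0,0,-0.034]},{"grip":1,"delta_pos":[0.2,0.46,-0.05],"rotation":[0,0,-0.034]},{"grip":1,"delta_pos":[0.3,0.7,-0.05],"rotation":[0,0,-0.034]},{"grip":1,"delta_pos":[0.36,0.925,-0.05],"rotation":[0,0,-0.034]}]' | egrep 'pos|open'; done
python3 -c "
from h import *
plan([.55,-.2,.080],[180,0,3.7])"
```

```text
tool_pos: [0.4951, -0.0112, 0.1873]
opening: 0.0297
tool_pos: [0.5271, -0.1054, 0.1921]
opening: 0.0301
tool_pos: [0.564, -0.1975, 0.1969]
opening: 0.0298
at [ 0.564  -0.1975  0.1969] [180.    0.    3.6] t 13.4 shift [-0.141  0.016  1.169] turn [ 0.     0.    -0.001] max5rows turn .477
```

```bash
python3 -m creep '[{"grip":1,"delta_pos":[-0.14,0.02,0.15],"rotation":[0,0,0]},{"grip":1,"delta_pos":[-0.14,0.02,0.35],"rotation":[0,0,0]},{"grip":1,"delta_pos":[-0.14,0.02,0.6],"rotation":[0,0,0]},{"grip":1,"delta_pos":[-0.14,0.02,0.85],"rotation":[0,0,0]},{"grip":1,"delta_pos":[-0.14,0.02,0.95],"rotation":[0,0,0]}]'
python3 -m creep '[{"grip":1,"delta_pos":[0,0,0.05],"rotation":[0,0,0]},{"grip":1,"delta_pos":[0,0,0.1],"rotation":[0,0,0]},{"grip":1,"delta_pos":[0,0,0.15],"rotation":[0,0,0]},{"grip":1,"delta_pos":[0,0,0.2],"rotation":[0,0,0]},{"grip":1,"delta_pos":[0,0,0.22],"rotation":[0,0,0]}]'
```

```text
clock: 13.9
tool_pos: [0.5481, -0.1992, 0.0998]
orientation: [-180.0, 0.2, 3.6]
force: [-0.2, -0.4, -2.2]
opening: 0.0299
gripper_force: 30.0
clock: 14.4
tool_pos: [0.5496, -0.1993, 0.0805]
orientation: [-180.0, -0.0, 3.6]
force: [0.7, -0.3, -2.1]
opening: 0.0299
gripper_force: 30.0
```

```bash
python3 -m creep '[{"grip":1,"delta_pos":[0,0,0.02],"rotation":[0,0,0]},{"grip":1,"delta_pos":[0,0,0.03],"rotation":[0,0,0]}]' | egrep 'pos|force'
python3 -m creep '[{"grip":0.45,"delta_pos":[0,0,0],"rotation":[0,0,0]},{"grip":0.45,"delta_pos":[0,0,0],"rotation":[0,0,0]},{"grip":0.45,"delta_pos":[0,0,0],"rotation":[0,0,0]},{"grip":0.45,"delta_pos":[0,0,-0.5],"rotation":[0,0,0]},{"grip":0.45,"delta_pos":[0,0,-1],"rotation":[0,0,0]}]'
for i in 1 2 3; do python3 -m creep '[{"grip":0.35,"delta_pos":[0.05,-0.4,0],"rotation":[0,0,0.06]},{"grip":0.35,"delta_pos":[0.1,-0.75,0],"rotation":[0,0,0.06]},{"grip":0.35,"delta_pos":[0.1,-0.75,0],"rotation":[0,0,0.06]}]'|egrep 'tool'; done
python3 -c "
from h import *
s=ctrl.snapshot('wrist')
cv2.imwrite('pics/w4.png',s['color'][:,:,::-1])
plan([.64,.048,.072],[180,0,-17])"
```

```text
tool_pos: [0.5501, -0.1994, 0.0782]
force: [-0.8, 1.6, 7.9]
gripper_force: 30.0
clock: 15.1
tool_pos: [0.5485, -0.1993, 0.1774]
orientation: [-180.0, 0.2, 3.6]
force: [1.5, -0.6, 0.9]
opening: 0.0478
gripper_force: 0.0
tool_pos: [0.5553, -0.1211, 0.1784]
tool_pos: [0.568, -0.0465, 0.1777]
tool_pos: [0.5876, 0.0264, 0.1774]
at [0.5869 0.0251 0.1773] [180.    0.  -12.5] t 16.05 shift [ 0.47  -0.339  1.052] turn [0.   0.   0.05] max5rows turn .477
```

View pics/w4.png

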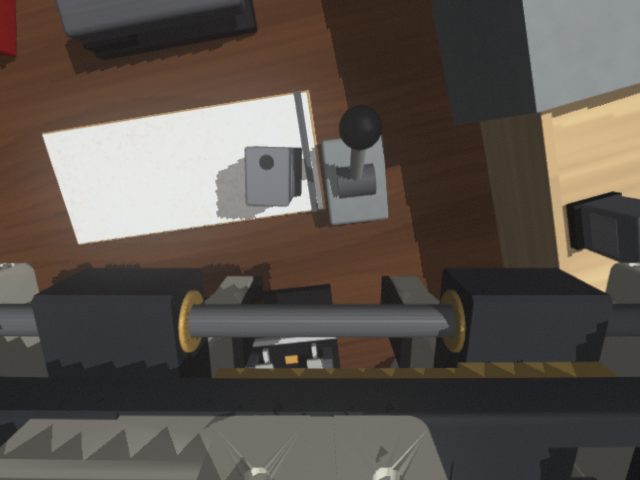

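Pack0 stands in the drawer at right (600,225). The spare's top face has corners (246,147), (291,147), (291,206) and (246,205), with its dot at (266,162). The lever ball is at (360,128).

```bash
python3 -c "
from h import *
s=ctrl.snapshot('wrist');S=ctrl.snapshot('side')
C=[atz(s,p,.074) for p in [(246,147),(291,147),(291,206),(246,205)]]
print(np.round(C,4),np.mean(C,0)); print('hole',atz(s,(266,162),.074)); print('ball',atz(s,(360,128),.092))
print('hole tri',tri([(s,(266,162)),(S,(265.1,256))]))
d=(C[0]+C[1]-C[2]-C[3]);print(np.degrees(np.arctan2(d[1],d[0])))
c=np.mean(C,0);plan([c[0],c[1],.072],[180,0,np.degrees(np.arctan2(d[1],d[0]))])
"
```

```text
[[0.665  0.0589 0.074 ]
 [0.6586 0.0299 0.074 ]
 [0.6204 0.0392 0.074 ]
 [0.6277 0.0692 0.074 ]] [0.64292704 0.04930764 0.074     ]
hole [0.65275146 0.04847181 0.074     ]
ball [ 0.66017726 -0.0146811   0.092     ]
hole tri (array([0.65359242, 0.04875282, 0.07483797]), [0.9, 0.9])
-14.540144596595368
at [0.5862 0.0235 0.1773] [180.    0.  -12.6] t 16.15 shift [ 0.498 -0.376  1.052] turn [0.    0.    0.022] max5rows turn .477
```

```bash
python3 -m creep '[{"grip":0.45,"delta_pos":[0.25,-0.19,0],"rotation":[0,0,0.022]},{"grip":0.45,"delta_pos":[0.5,-0.375,0.1],"rotation":[0,0,0.022]},{"grip":0.45,"delta_pos":[0.5,-0.375,0.35],"rotation":[0,0,0.022]},{"grip":0.45,"delta_pos":[0.5,-0.375,0.65],"rotation":[0,0,0.022]},{"grip":0.45,"delta_pos":[0.5,-0.375,0.65],"rotation":[0,0,0.022]}]'
python3 -c "
from h import *
s=ctrl.snapshot('wrist')
cv2.imwrite('pics/w5.png',s['color'][80:440,100:580,::-1])
plan([.643,.049,.070],[180,0,-14.5])"
```

```text
clock: 16.65
tool_pos: [0.6405, 0.0476, 0.1083]
orientation: [179.8, 0.4, -14.7]
force: [-0.9, -1.1, -0.7]
opening: 0.0484
gripper_force: 0.0
at [0.642  0.0479 0.1108] [179.8   0.2 -14.7] t 16.7 shift [ 0.009 -0.014  0.408] turn [ 0.002  0.002 -0.002] max5rows turn .477
```

View pics/w5.png

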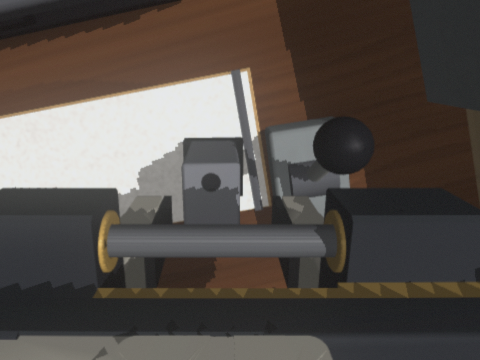

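The spare at crop px 212 lies between the fingers, and the ball at (343,146) is clear of the right finger. Descending, gripping and lifting.

```bash
python3 -m creep '[{"grip":0.45,"delta_pos":[0.01,-0.02,0.1],"rotation":[0,0,0]},{"grip":0.45,"delta_pos":[0.01,-0.02,0.2],"rotation":[0,0,0]},{"grip":0.45,"delta_pos":[0.01,-0.02,0.3],"rotation":[0,0,0]},{"grip":0.45,"delta_pos":[0.01,-0.02,0.4],"rotation":[0,0,0]},{"grip":0.45,"delta_pos":[0.01,-0.02,0.4],"rotation":[0,0,0]}]' | egrep 'pos|force'
python3 -m creep '[{"grip":1,"delta_pos":[0,0,0],"rotation":[0,0,0]},{"grip":1,"delta_pos":[0,0,0],"rotation":[0,0,0]},{"grip":1,"delta_pos":[0,0,0],"rotation":[0,0,0]},{"grip":1,"delta_pos":[0,0,0],"rotation":[0,0,0]}]' | egrep 'pos|force|open'
python3 -m creep '[{"grip":1,"delta_pos":[0,0,-0.1],"rotation":[0,0,0]},{"grip":1,"delta_pos":[0,0,-0.3],"rotation":[0,0,0]},{"grip":1,"delta_pos":[0,0,-0.6],"rotation":[0,0,0]},{"grip":1,"delta_pos":[0,0,-0.8],"rotation":[0,0,0]},{"grip":1,"delta_pos":[0,0,-1],"rotation":[0,0,0]}]'
python3 -m creep '[{"grip":1,"delta_pos":[0,0,-0.2],"rotation":[0,0,0]},{"grip":1,"delta_pos":[0,0,-0.4],"rotation":[0,0,0]},{"grip":1,"delta_pos":[0,0,-0.5],"rotation":[0,0,0]}]'| egrep 'pos|force|open'
python3 -c "
from h import *
plan([.55,-.31,.22],[180,0,3.7])"
```

```text
tool_pos: [0.6439, 0.0511, 0.0708]
force: [-0.4, -0.1, 0.6]
gripper_force: 0.0
tool_pos: [0.6453, 0.0515, 0.0731]
force: [-0.1, 0.6, -0.7]
opening: 0.0301
gripper_force: 3.4
clock: 18.1
tool_pos: [0.6449, 0.0513, 0.1744]
orientation: [-180.0, -0.0, -14.6]
force: [-0.2, -0.6, -1.3]
opening: 0.0299
gripper_force: 30.0
tool_pos: [0.6455, 0.0514, 0.2253]
force: [0.8, -0.3, -1.7]
opening: 0.0295
gripper_force: 30.0
at [0.6455 0.0514 0.2253] [-1.799e+02 -1.000e-01 -1.460e+01] t 18.4 shift [-0.015  3.738  0.047] turn [-0.001 -0.002 -0.203] max5rows turn .477
```

```bash
for i in 1 2 3; do python3 -m creep '[{"grip":1,"delta_pos":[0,0.25,0],"rotation":[0,0,0]},{"grip":1,"delta_pos":[0,0.5,0],"rotation":[0,0,0]},{"grip":1,"delta_pos":[0,0.75,0],"rotation":[0,0,0]},{"grip":1,"delta_pos":[0,0.935,0],"rotation":[0,0,0]}]' | egrep 'pos|open'; done
python3 -m creep '[{"grip":1,"delta_pos":[0,0.25,0],"rotation":[0,0,-0.05]},{"grip":1,"delta_pos":[0,0.5,0],"rotation":[0,0,-0.1]},{"grip":1,"delta_pos":[0,0.75,0],"rotation":[0,0,-0.15]},{"grip":1,"delta_pos":[0,0.935,0],"rotation":[0,0,-0.203]},{"grip":1,"delta_pos":[0,0.935,0],"rotation":[0,0,-0.203]}]'
python3 -c "
from h import *
plan([.55,-.31,.088],[180,0,3.7])
s=ctrl.snapshot('wrist')
cv2.imwrite('pics/w6.png',s['color'][:,:,::-1])"
```

```text
tool_pos: [0.6206, -0.0404, 0.2225]
opening: 0.0301
tool_pos: [0.5973, -0.131, 0.2225]
opening: 0.03
tool_pos: [0.5738, -0.2215, 0.2225]
opening: 0.0295
clock: 20.1
tool_pos: [0.55, -0.3126, 0.2222]
orientation: [-180.0, 0.0, 3.7]
force: [0.1, 0.9, -2.2]
opening: 0.0302
gripper_force: 30.0
at [ 0.55   -0.3126  0.2222] [-180.     0.     3.7] t 20.1 shift [ 0.003 -0.026  1.342] turn [-0.  0. -0.] max5rows turn .477
```

View pics/w6.png

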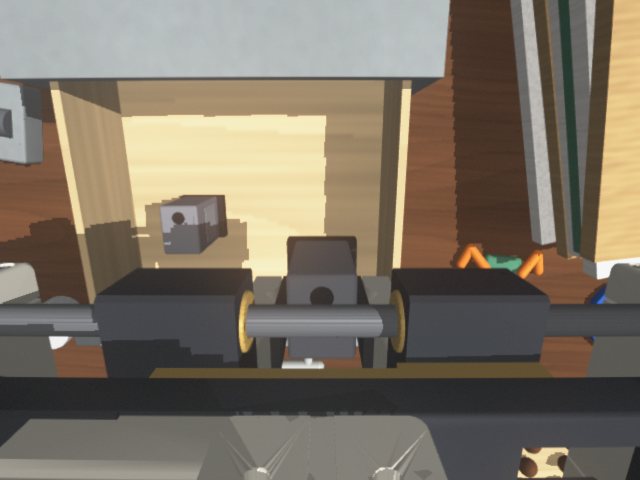

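Pack0 is upright in the drawer at (195,222), and the spare is held at (322,300), inside the right wall at 400. Lowering.

```bash
python3 -m creep '[{"grip":1,"delta_pos":[0,-0.03,0.2],"rotation":[0,0,0]},{"grip":1,"delta_pos":[0,-0.03,0.4],"rotation":[0,0,0]},{"grip":1,"delta_pos":[0,-0.03,0.65],"rotation":[0,0,0]},{"grip":1,"delta_pos":[0,-0.03,0.9],"rotation":[0,0,0]},{"grip":1,"delta_pos":[0,-0.03,1],"rotation":[0,0,0]}]'| egrep 'pos|force|open'
python3 -m creep '[{"grip":1,"delta_pos":[0,0,0.1],"rotation":[0,0,0]},{"grip":1,"delta_pos":[0,0,0.2],"rotation":[0,0,0]},{"grip":1,"delta_pos":[0,0,0.3],"rotation":[0,0,0]},{"grip":1,"delta_pos":[0,0,0.35],"rotation":[0,0,0]},{"grip":1,"delta_pos":[0,0,0.36],"rotation":[0,0,0]}]'| egrep 'pos|force|open'
```

```text
tool_pos: [0.5496, -0.3064, 0.1201]
force: [-0.6, -0.4, -2.1]
opening: 0.0295
gripper_force: 30.0
tool_pos: [0.5512, -0.3078, 0.0869]
force: [-2.0, 2.3, 6.4]
opening: 0.03
gripper_force: 30.0
```

```bash
python3 -m creep '[{"grip":0.45,"delta_pos":[0,0,0],"rotation":[0,0,0]},{"grip":0.45,"delta_pos":[0,0,0],"rotation":[0,0,0]},{"grip":0.45,"delta_pos":[0,0,0],"rotation":[0,0,0]},{"grip":0.45,"delta_pos":[0,0,-0.5],"rotation":[0,0,0]},{"grip":0.45,"delta_pos":[0,0,-1],"rotation":[0,0,0]}]'| egrep 'pos|force|open'
for i in 1 2; do python3 -m creep '[{"grip":1,"delta_pos":[-0.45,-0.1,0],"rotation":[0,0,0]},{"grip":1,"delta_pos":[-0.85,-0.2,0],"rotation":[0,0,0]},{"grip":1,"delta_pos":[-0.85,-0.2,0],"rotation":[0,0,0]}]'|egrep 'tool'; done
python3 -c "
from h import *
s=ctrl.snapshot('wrist')
cv2.imwrite('pics/w7.png',s['color'][:,:,::-1])
plan([.382,-.257,.088],[180,0,3.7])"
```

```text
tool_pos: [0.5495, -0.3075, 0.1864]
force: [1.4, -0.7, 0.8]
opening: 0.0483
gripper_force: 0.0
tool_pos: [0.46, -0.2922, 0.1872]
tool_pos: [0.3739, -0.2777, 0.1866]
at [ 0.3765 -0.2784  0.1872] [ 1.8e+02 -1.0e-01  3.7e+00] t 22.3 shift [ 0.067 -0.211  0.992] turn [ 0.    -0.001 -0.   ] max5rows turn .477
```

View pics/w7.png

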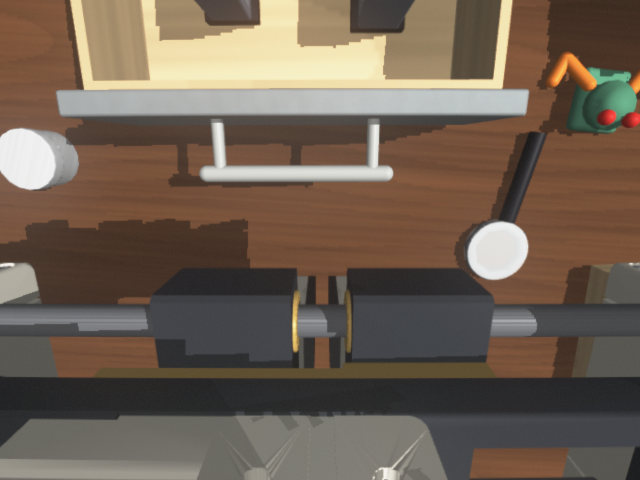

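The drawer is fully out with the bar at (205-390, 173), both packs are inside, and the way in front of the bar is clear. I'll descend and push it shut.

```bash
python3 -m creep '[{"grip":1,"delta_pos":[0.06,-0.21,0.3],"rotation":[0,0,0]},{"grip":1,"delta_pos":[0.06,-0.21,0.7],"rotation":[0,0,0]},{"grip":1,"delta_pos":[0.06,-0.21,0.99],"rotation":[0,0,0]},{"grip":1,"delta_pos":[0.06,-0.21,0.99],"rotation":[0,0,0]}]'| egrep 'pos|force|open'
for i in 1 2; do python3 -m creep '[{"grip":1,"delta_pos":[0.2,0,0],"rotation":[0,0,0]},{"grip":1,"delta_pos":[0.38,0,0],"rotation":[0,0,0]},{"grip":1,"delta_pos":[0.56,0,0],"rotation":[0,0,0]},{"grip":1,"delta_pos":[0.74,0,0],"rotation":[0,0,0]},{"grip":1,"delta_pos":[0.92,0,0],"rotation":[0,0,0]}]'| egrep 'pos|force|open'; done
```

```text
tool_pos: [0.3814, -0.2567, 0.0845]
force: [-0.6, -0.5, -0.7]
opening: 0.0002
gripper_force: 0.0
tool_pos: [0.476, -0.2517, 0.0889]
force: [-1.6, -1.1, -1.0]
opening: 0.0004
gripper_force: 0.9
tool_pos: [0.5678, -0.2458, 0.089]
force: [-0.8, -0.1, -1.6]
opening: 0.0002
gripper_force: 0.9
```

```bash
python3 -m creep '[{"grip":1,"delta_pos":[0.08,0,0],"rotation":[0,0,0]},{"grip":1,"delta_pos":[0.15,0,0],"rotation":[0,0,0]},{"grip":1,"delta_pos":[0.2,0,0],"rotation":[0,0,0]}]'| egrep 'pos|force|open'; python3 -m creep '[{"grip":1,"delta_pos":[0.03,0,0],"rotation":[0,0,0]},{"grip":1,"delta_pos":[0.06,0,0],"rotation":[0,0,0]},{"grip":1,"delta_pos":[0.08,0,0],"rotation":[0,0,0]}]'| egrep 'pos|force|open'
```

```text
tool_pos: [0.587, -0.2443, 0.0882]
force: [-0.2, 0.3, 1.3]
opening: 0.0002
gripper_force: 0.6
tool_pos: [0.5912, -0.244, 0.0877]
force: [-15.4, 0.0, 12.5]
opening: 0.0003
gripper_force: 7.8
```

```bash
python3 -m creep '[{"grip":1,"delta_pos":[0.03,0,0],"rotation":[0,0,0]},{"grip":1,"delta_pos":[0.04,0,0],"rotation":[0,0,0]}]'| egrep 'pos|force|open'
python3 -m creep '[{"grip":1,"delta_pos":[-0.2,0,0],"rotation":[0,0,0]},{"grip":1,"delta_pos":[-0.5,0,0],"rotation":[0,0,0]},{"grip":1,"delta_pos":[-0.5,0,-0.4],"rotation":[0,0,0]},{"grip":1,"delta_pos":[-0.5,0,-0.8],"rotation":[0,0,0]},{"grip":1,"delta_pos":[-0.5,0,-1],"rotation":[0,0,0]}]'| egrep 'pos|force|open'
python3 -c "
from h import *
s=ctrl.snapshot('wrist')
cv2.imwrite('pics/w8.png',s['color'][:,:,::-1])
plan([.702,-.018,.104],[180,0,-5])"
```

```text
tool_pos: [0.5914, -0.2439, 0.0876]
force: [-24.5, 0.3, 21.1]
opening: 0.0007
gripper_force: 12.9
tool_pos: [0.5498, -0.2472, 0.1917]
force: [0.9, 0.6, 0.5]
opening: 0.0001
gripper_force: 0.0
at [ 0.551  -0.2475  0.1942] [179.8  -0.5   3.7] t 25.05 shift [ 1.649 -2.194  0.909] turn [ 0.001 -0.005  0.097] max5rows turn .477
```

View pics/w8.png

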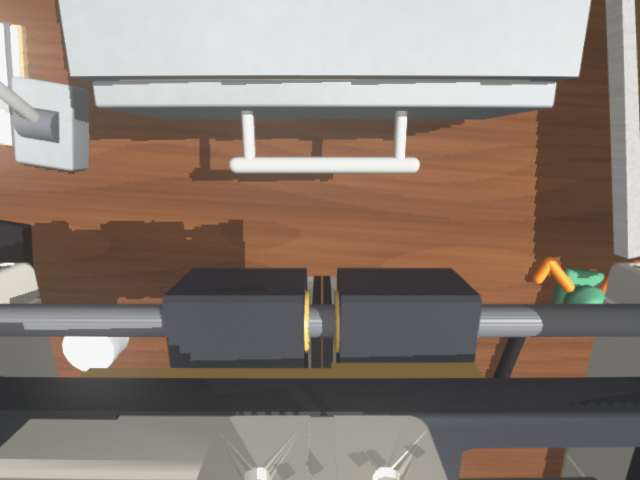

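The drawer front (95-555, 95) now sits flush with the unit and hit a hard stop, so the drawer is shut. Now over to the +x side of the lever.

```bash
for i in 1 2 3; do python3 -m creep '[{"grip":1,"delta_pos":[0.25,-0.36,0],"rotation":[0,0,0.03]},{"grip":1,"delta_pos":[0.54,-0.74,0],"rotation":[0,0,0.03]},{"grip":1,"delta_pos":[0.54,-0.74,0],"rotation":[0,0,0.03]}]'|egrep 'tool'; done
python3 -c "
from h import *
plan([.702,-.018,.104],[180,0,-5])"
```

```text
tool_pos: [0.6004, -0.1659, 0.1876]
tool_pos: [0.6532, -0.0907, 0.187]
tool_pos: [0.7092, -0.0183, 0.1865]
at [ 0.7092 -0.0183  0.1865] [-180.    -0.    -4.2] t 25.95 shift [-0.072  0.002  0.825] turn [-0.    -0.     0.009] max5rows turn .477
```

```bash
python3 -m creep '[{"grip":1,"delta_pos":[0,0,0.2],"rotation":[0,0,0]},{"grip":1,"delta_pos":[0,0,0.5],"rotation":[0,0,0]},{"grip":1,"delta_pos":[0,0,0.82],"rotation":[0,0,0]},{"grip":1,"delta_pos":[0,0,0.82],"rotation":[0,0,0]}]'| egrep 'pos|force'
python3 -m creep '[{"grip":1,"delta_pos":[-0.15,0,0],"rotation":[0,0,0]},{"grip":1,"delta_pos":[-0.25,0,0],"rotation":[0,0,0]},{"grip":1,"delta_pos":[-0.35,0,0],"rotation":[0,0,0]},{"grip":1,"delta_pos":[-0.45,0,0],"rotation":[0,0,0]},{"grip":1,"delta_pos":[-0.55,0,0],"rotation":[0,0,0]}]'| egrep 'pos|force'
python3 -m creep '[{"grip":1,"delta_pos":[-0.1,0,0],"rotation":[0,0,0]},{"grip":1,"delta_pos":[-0.2,0,0],"rotation":[0,0,0]},{"grip":1,"delta_pos":[-0.3,0,0],"rotation":[0,0,0]},{"grip":1,"delta_pos":[-0.4,0,0],"rotation":[0,0,0]},{"grip":1,"delta_pos":[-0.45,0,0],"rotation":[0,0,0]}]'| egrep 'pos|force'
```

```text
tool_pos: [0.7033, -0.0227, 0.1005]
force: [-1.1, -0.2, -1.3]
gripper_force: 0.0
tool_pos: [0.6515, -0.0177, 0.1065]
force: [0.8, 1.1, 0.5]
gripper_force: 0.6
tool_pos: [0.6076, -0.0142, 0.1058]
force: [14.9, -4.5, -11.7]
gripper_force: 7.3
```

```bash
python3 -m creep '[{"grip":1,"delta_pos":[-0.03,0,0],"rotation":[0,0,0]},{"grip":1,"delta_pos":[-0.04,0,0],"rotation":[0,0,0]}]'| egrep 'pos|force'
python3 -m creep '[{"grip":1,"delta_pos":[0.2,0,0],"rotation":[0,0,0]},{"grip":1,"delta_pos":[0.5,0,0],"rotation":[0,0,0]},{"grip":1,"delta_pos":[0.7,0,-0.4],"rotation":[0,0,0]},{"grip":1,"delta_pos":[0.7,0,-0.8],"rotation":[0,0,0]},{"grip":1,"delta_pos":[0.7,0,-1],"rotation":[0,0,0]}]'| egrep 'pos|force'
python3 -m creep '[{"grip":1,"delta_pos":[0,0.5,0],"rotation":[0,0,0]},{"grip":1,"delta_pos":[0,1,0],"rotation":[0,0,0]},{"grip":1,"delta_pos":[0,1,-0.5],"rotation":[0,0,0]},{"grip":1,"delta_pos":[0,1,-0.5],"rotation":[0,0,0]}]'| egrep 'pos|force'
python3 -c "
from h import *
s=ctrl.snapshot('side')
a=cv2.resize(s['color'][90:470,150:470,::-1],None,fx=1.5,fy=1.5)
cv2.imwrite('pics/s9.png',a);print(ctrl.get_obs()['clock'])"
```

```text
tool_pos: [0.6074, -0.0137, 0.1064]
force: [18.4, -4.9, -12.0]
gripper_force: 9.2
tool_pos: [0.6741, -0.0196, 0.2087]
force: [0.8, 0.4, 0.3]
gripper_force: 0.0
tool_pos: [0.6671, -0.1215, 0.2619]
force: [0.6, -0.3, 0.6]
gripper_force: 0.0
28.5
```

View pics/s9.png

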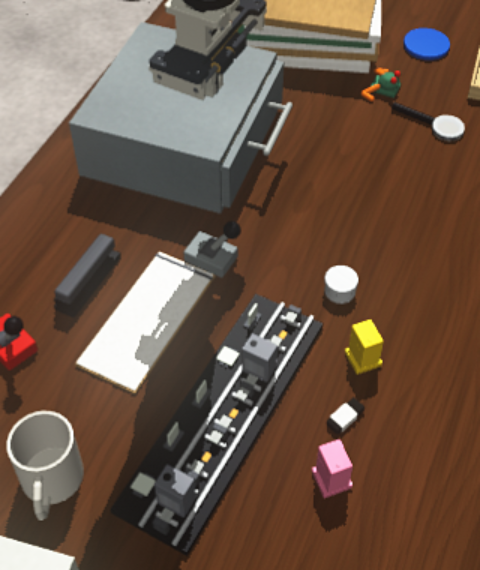

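The ball is at side px (304,243) against (304,242) at the start, so the charger is on again. The drawer is flush, packs 1 and 4 are in place, and the gripper is clear. Handing in.

```bash
python3 -c "
from plant import ctrl
print(ctrl.close_job())"
```

```text
the job is handed in; nothing more can be done
None
```

I handed the job in at about 28.5 s on the robot's clock, but the simulator returned no verdict: charger off, pack0 and the one spare put in the drawer, packs 1 and 4 left clipped, drawer shut to its stop, charger back on, and no bystander looked moved in the final side view.

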